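# Open the high-voltage service disconnect

## Robot

A 6-joint arm with a two-finger parallel gripper is mounted at the origin on a cart in front of the work surface, level with it; the furniture and walls round the work are solid. World frame = base frame: x ahead of the robot, y to its left, z up, the work surface at z = 0. Lengths are in m, angles in rad, forces in N, time in s.
With the tool pointing down it reaches from about 0.325 to 0.75 m from the base axis. Payload 7.6 kg.
Tool frame: the origin (TCP) lies at the very end of the fingers, on their centre line; the grasp point (between the pads) lies 19 mm behind it; z points along the fingers, y is the direction in which the jaws open and shut (so a half turn about z gives the same grasp; the last joint's range is limited). The gripper opens to 85 mm and grips with 20 to 120 N. Pads are 22 mm wide; open, the fingers measure 114 mm over their backs; the gripper's body (76 mm by 85 mm) begins 54 mm behind the grasp point. The pads swing forward as they close: fully open they stand 13 mm farther back than shut.
Start: joints at [-1.33, 0.052, 1.401, -0, 1.689, -0.07], TCP at [0.161, -0.5, 0.231] pointing down, gripper open.
Joint ranges: [-2.9, 2.9], [-0.91, 2.17], [0.12, 2.37], [-1.06, 4.2], [0.26, 2.73], [-2.93, 2.93]. Speed limits (rad/s): [2.57, 2.57, 3.01, 3.14, 3.14, 3.14].

## Interface

Orientations are given as a unit quaternion [w, x, y, z].
In Python, from station import r gives the robot as it stands.
- The arm moves only by the tool move_arm, never from a script. Its argument "plan" is a list of rows, each an object with "grip": the finger opening in cm, from 0 to 8.54; "xyz": the shift along the tool's x, y, z in cm, a list of three; "rotation": the turn, a rotation vector about the tool's x, y, z in rad, a list of three. In form: [{"grip": grip, "xyz": [x, y, z], "rotation": [wx, wy, wz]}, ...]. A call has 1 to 12 rows; each row shifts and turns the commanded pose from where the row before left it, along the tool's axes as they then stand; what a row does not reach is not made up. A row lasts 1/8 s, in which the tool goes at most 62.5 mm and 10.7 degrees, less where a joint would pass 70% of its speed; a pose out of reach is approached as far as the arm can. A call is refused whole if a number of a shift passes 6.25 or a number of a turn 0.188, either way. A call with a gripper value outside its range is refused whole. The fingers move at their own pace and stop on an object; the grip force is fixed at half the most. Time passes only in rows, so rows that do not move let the fingers close. It gives the time, the measured TCP pose, the force and the opening at its end, in the units of the state.
- r.observe(): the state, without advancing time (a new reading comes with each control period).
- r.camera(name): name is "scene" or "top" or "wrist"; returns the picture (384x512x3 uint8, blue, green, red); there is no depth.
- r.calibration(name): a dict with "K" (3x3 intrinsics, pixels), "view" (4x4, takes a point from world to camera coordinates). Camera axes: x right, y down, z forward; pixel columns grow to the right and rows downward; lengths in m; the calibration is good to about 2 mm. A picture is of the moment at which its call begins: read the wrist's pose just before it. calibration takes no time and is no camera call; for the wrist camera it gives the pose at the moment of the call.
- r.job_done(): hands the job in, once; it reports no verdict.
The state is a dict: "clock": time; "qpos": joint angles; "qvel": joint speeds; "effort": joint torques, N m; "tool_pos": TCP position; "tcp_rot": TCP orientation; "ft_force": force on the tool from outside, world axes, zero at the start; "moment": the same for the moment, N m; "grip_width": finger opening in m.
Only numpy, scipy, OpenCV 4.12 (cv2) and the standard library are available. Lean on these libraries where they do the work, as an engineer would, in place of code of your own. Each camera call takes 0.05 s, during which the arm holds its last target. There are 200 camera calls.

## Task

Two battery service disconnects stand on the worktop. Open the one with the orange lever: slide its red safety tab all the way back, towards the lever's gripping-bar end, so that it unhooks from the lever, then swing the orange lever up until it stands upright, and let go. Leave the one with the blue lever locked as it is.

Things in the scene. Friction and masses are not known exactly. Their poses are not given: they have to be found in the camera images.
- orange_box: Grey housing with a black deck that carries the orange lever and its red tab; fixed to the worktop, 150 x 136 x 35 mm (x, y, z). Origin under its centre, on the worktop. x points from the lever's gripping bar towards its hinge (roughly away from the robot, within 20 degrees), z up. The blue-lever disconnect beside it differs in colour only; either may stand left or right.
- orange_fin (a point): Centre of the red tab's upright fin on the orange-lever disconnect, 65 mm above the worktop. Fin: 14 mm along x, 20 mm along y, top at 85 mm, x faces free from 45 mm up. x, y, z as the housing's. Its top hooks 18 mm to -y over a lug on the lever's side and holds the lever down. At tab 0 it lies 11 mm along -x, 45 mm along +y of the housing's centre.
- orange_bar (a point): Middle of the orange lever's gripping bar: round, 12 mm thick, 60 mm long along y. Shut: level, 65 mm above the worktop, 30 mm above the deck, 50 mm clear before and behind. Hinge axis along y, 65 mm along +x of the bar at the same height; upright, the bar is 130 mm up, over the hinge. Axes turn with the lever. Shut, it lies 30 mm along -x, 15 mm along -y of the housing's centre.
- orange_tab (a joint): Slide of the orange disconnect's red tab, m: 0 hooked over the lever (locked), grows as it slides along the housing's -x (from the hinge towards the gripping bar, roughly towards the robot), 0.022 at the stop; the lever is free from about 0.013. About 2.5 N moves it; it stays where it is left.
- orange_lever (a joint): Hinge of the orange lever, rad: 0 lying shut, grows as the bar swings up, 1.55 upright at the stop. About 2 N at the bar lifts it; it stays where it is left. Overhead, a gantry beam crosses from left to right 0.58 m ahead of the robot, its underside 0.55 m above the worktop: keep the wrist below it.
- blue_tab (a joint): Slide of the blue-lever disconnect's red tab, m: 0 locked, 0.022 released.
- blue_lever (a joint): Hinge of the blue lever, rad: 0 lying shut, 1.55 upright.
There are look-alikes about, which are no part of the job. What is shaped like the part that bears blue_tab but green is not meant.

How it is judged:
On the way, in this order (a step that is already met when the one before it is completed fails the run):
1. the orange disconnect's red tab is slid back and unhooked while the lever still lies shut (value of joint orange_tab above 0.016 m and value of joint orange_lever below 0.12 rad), for 0.2 s.
2. the orange lever stands upright (value of joint orange_lever above 1.2 rad), for 0.2 s.
At the end, for the whole second after the job is handed in: The orange lever stands at rest above 1.2 rad (within about 20 degrees of upright), its red tab is still back by more than 13 mm, and the blue disconnect is locked: its tab within 8 mm of home and its lever down (below 0.12 rad) (value of joint orange_lever above 1.2 rad and velocity of joint orange_lever below 0.1 rad/s and value of joint orange_tab above 0.013 m and value of joint blue_tab below 0.008 m and value of joint blue_lever below 0.12 rad); the robot touches nothing.
It fails at once if the blue disconnect is unlocked or its lever lifted (value of joint blue_tab above 0.008 m or value of joint blue_lever above 0.12 rad).
It also fails if it takes over 45 s, if anything falls off the work surface, if the arm or the gripper's body presses on something with over 40 N, if the wrist force passes 120 N, or if a joint passes its speed limit or range.

## Working session

There is one attempt and no reset: what is moved stays moved. The work goes in short steps, Python scripts to look and compute and a tool call to move; the robot and the scene stay as the last step left them, time stands still between calls to the robot, and variables do not carry over. Pictures are saved under pics/ and viewed, about 8 in all and at most 12, crops included, and the job is handed in when it is done.

Besides the shell and the picture viewer there is one more tool, called after "Emit:" as a command line: name --argument value ..., lists and objects as JSON in quotes. move_arm: Moves the arm, as the interface text tells. Its arguments: {"type":"object","properties":{"plan":{"type":"array","items":{"type":"object","properties":{"grip":{"type":"number"},"xyz":{"type":"array","items":{"type":"number"}},"rotation":{"type":"array","items":{"type":"number"}}}}}},"required":["plan"]}

```bash
mkdir -p pics; ls
python3 - <<'E'
from station import r
import cv2,numpy as np
s=r.observe();print({k:np.round(v,3).tolist() for k,v in s.items()})
for n in("scene","top"):
    cv2.imwrite(f"pics/{n}0.png",r.camera(n));c=r.calibration(n);print(n,np.round(c["K"],1).tolist(),np.round(c["view"],3).tolist())
E
```

```text
pics
{'clock': 0.0, 'qpos': [-1.33, 0.053, 1.402, 0.0, 1.689, -0.07], 'qvel': [0.001, -0.001, 0.001, -0.0, -0.002, -0.001], 'effort': [-0.001, -38.167, -36.019, -0.0, 0.006, 0.0], 'tool_pos': [0.161, -0.5, 0.23], 'tcp_rot': [-0.001, 0.988, 0.155, -0.0], 'ft_force': [0.128, -0.041, 0.232], 'moment': [-0.047, -0.003, -0.019], 'grip_width': 0.085}
scene [[389.1, 0.0, 250.6], [0.0, 389.1, 189.6], [0.0, 0.0, 1.0]] [[0.62, -0.784, 0.002, -0.401], [-0.62, -0.491, -0.612, 0.444], [0.481, 0.378, -0.791, 0.716], [0.0, 0.0, 0.0, 1.0]]
top [[493.9, 0.0, 256.2], [0.0, 493.9, 188.2], [0.0, 0.0, 1.0]] [[-0.006, -1.0, -0.013, 0.019], [-0.989, 0.008, -0.15, 0.63], [0.15, 0.012, -0.989, 1.238], [0.0, 0.0, 0.0, 1.0]]
```

View pics/top0.png

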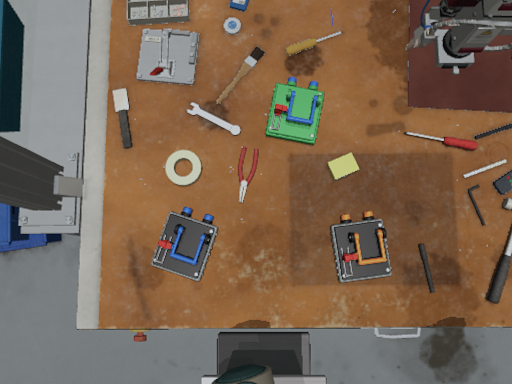

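View pics/scene0.png

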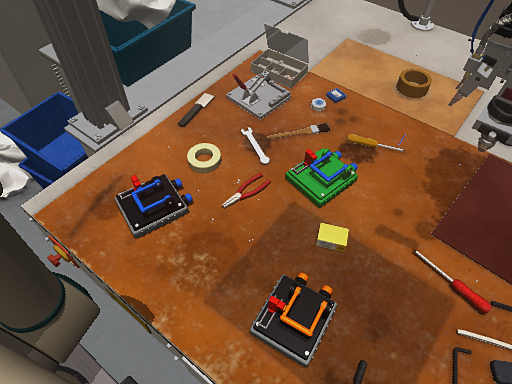

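Candidates in the top view: the orange-lever box (361,250), which is wanted. The blue-lever box (185,245) must stay locked, the green look-alike is at (295,112) and the grey latch plate at (168,57). The scene view shows the same orange box at (295,315). Next is a close crop.

Run:
```python
import cv2,numpy as np
a=cv2.imread("pics/top0.png")[205:290,320:400];b=cv2.imread("pics/scene0.png")[265:365,245:345]
a=cv2.resize(a,None,fx=6,fy=6,interpolation=cv2.INTER_CUBIC)[:510,:400+80]
b=cv2.resize(b,(320,320),interpolation=cv2.INTER_CUBIC)
o=np.zeros((510,800,3),np.uint8);o[:,:480]=a;o[:320,480:]=b;cv2.imwrite("pics/crop.png",o)
```

```text
(no output)
```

View pics/crop.png

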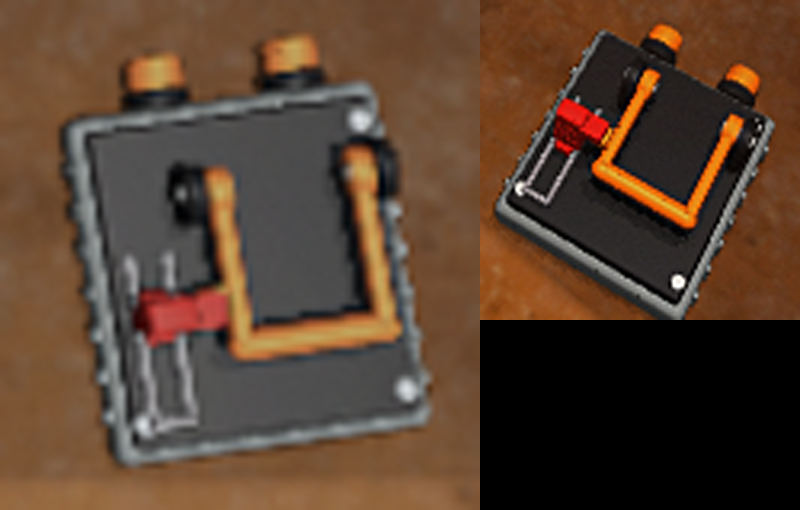

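The crop confirms the orange lever, with the red tab on its left at about (175,315) and the bar from (240,345) to (395,328). The housing's rim corners are visible too, so I'll fit the pose from these.

```bash
cat > h.py <<'E'
from station import r
import numpy as np, cv2
from scipy.optimize import least_squares
from scipy.spatial.transform import Rotation as R
def proj(n,P):
    c=r.calibration(n);V=np.array(c["view"]);q=P@V[:3,:3].T+V[:3,3];q=q@np.array(c["K"]).T;return q[:,:2]/q[:,2:]
def w(p,L):
    c,s=np.cos(p[2]),np.sin(p[2]);L=np.array(L,float);return np.c_[p[0]+c*L[:,0]-s*L[:,1],p[1]+s*L[:,0]+c*L[:,1],L[:,2]]
E
python3 - <<'E'
from h import *
L=[[.075,.068,.035],[.075,-.068,.035],[-.075,-.068,.035],[-.075,.068,.035],[-.03,.012,.065],[-.03,-.042,.065],[-.011,.045,.085]]
t=np.array([[72,125],[372,90],[425,415],[125,460],[240,345],[395,328],[150,318]])/6+[320,205]-.4
s=np.array([[600,35],[772,125],[685,318],[497,210],[603,170],[688,217],[570,117]],float);s[:,0]-=480;s=s/3.2+[245,265]-.35
f=lambda p,n,t:(proj(n,w(p,L))-t)
for nm,fun in(("top",lambda p:f(p,"top",t).ravel()),("both",lambda p:np.r_[f(p,"top",t).ravel(),f(p,"scene",s).ravel()])):
    o=least_squares(fun,[.48,-.25,0.1],loss='soft_l1');print(nm,o.x.round(4));print(fun(o.x).reshape(-1,2).round(1).tolist())
p=o.x
print(w(p,[[-.011,.045,.065],[-.03,-.015,.065],[.035,-.015,.065]]).round(4))
c=r.calibration("wrist");print(np.round(np.array(c["view"]),3).tolist(), R.from_quat(np.roll(r.observe()["tcp_rot"],-1)).as_matrix().round(3).tolist())
E
```

```text
top [ 0.4688 -0.2536  0.1312]
[[-1.7, -0.6], [0.1, -2.0], [1.6, 1.9], [-1.1, 1.8], [0.7, 0.3], [-3.8, 0.1], [2.8, -1.1]]
both [ 0.4669 -0.2577  0.1451]
[[-0.4, 0.5], [1.3, -1.6], [3.6, 2.2], [1.0, 2.9], [2.6, 1.1], [-2.0, 0.6], [4.6, -0.1], [-0.6, -5.1], [2.1, -4.1], [-0.2, 0.1], [-2.0, -1.6], [0.3, 0.5], [-1.7, -0.5], [1.0, -2.7]]
[[ 0.4495 -0.2147  0.065 ]
 [ 0.4394 -0.2769  0.065 ]
 [ 0.5037 -0.2675  0.065 ]]
[[0.306, -0.952, 0.0, -0.525], [-0.919, -0.295, 0.261, -0.035], [-0.249, -0.08, -0.965, 0.376], [0.0, 0.0, 0.0, 1.0]] [[0.952, 0.306, -0.0], [0.306, -0.952, 0.001], [0.0, -0.001, -1.0]]
```

Emit:
move_arm --plan '[{"grip": 4,"xyz": [4.5,-2,0],"rotation": [0,0,0]},{"grip": 4,"xyz": [4.5,-2,0],"rotation": [0,0,0]},{"grip": 4,"xyz": [4.5,-2,0],"rotation": [0,0,0]},{"grip": 4,"xyz": [4.5,-2,0],"rotation": [0,0,0]},{"grip": 4,"xyz": [4.5,-2,0],"rotation": [0,0,0]},{"grip": 4,"xyz": [4.5,-2,0],"rotation": [0,0,0]},{"grip": 4,"xyz": [4.5,-2,0],"rotation": [0,0,0]},{"grip": 4,"xyz": [4,-1.9,0],"rotation": [0,0,0]},{"grip": 4,"xyz": [0,0,0],"rotation": [0,0,-0.175]},{"grip": 4,"xyz": [0,0,0],"rotation": [0,0,-0.175]},{"grip": 4,"xyz": [0,0,0],"rotation": [0,0,-0.175]},{"grip": 4,"xyz": [0,0,0],"rotation": [0,0,-0.175]}]'

```text
clock: 1.6
tool_pos: [0.4498, -0.2397, 0.2308]
tcp_rot: [-0.0, 0.874, 0.487, -0.0]
ft_force: [0.1, 0.3, -0.6]
grip_width: 0.0401
```

Emit:
move_arm --plan '[{"grip": 4,"xyz": [0,0,0],"rotation": [0,0,-0.175]},{"grip": 4,"xyz": [0,0,0],"rotation": [0,0,-0.175]},{"grip": 4,"xyz": [0,0,0],"rotation": [0,0,-0.175]},{"grip": 4,"xyz": [0,0,0],"rotation": [0,0,-0.175]},{"grip": 4,"xyz": [0,0,0],"rotation": [0,0,0]}]'

```text
clock: 2.22
tool_pos: [0.4498, -0.2398, 0.2309]
tcp_rot: [-0.0, 0.657, 0.754, -0.0]
ft_force: [0.0, 0.1, 0.7]
grip_width: 0.0397
```

Run:
```python
from h import *
s=r.observe();print({k:np.round(v,3).tolist() for k,v in s.items()})
c=r.calibration("wrist");np.savez("w1.npz",K=c["K"],V=c["view"])
cv2.imwrite("pics/w1.png",r.camera("wrist"))
```

```text
{'clock': 2.225, 'qpos': [-0.562, 0.01, 1.445, -0.0, 1.688, -0.701], 'qvel': [0.001, -0.002, -0.002, 0.0, 0.0, 0.08], 'effort': [0.004, -36.454, -36.05, 0.0, 0.003, -1.003], 'tool_pos': [0.45, -0.24, 0.231], 'tcp_rot': [-0.0, 0.657, 0.754, -0.0], 'ft_force': [0.02, 0.115, 0.673], 'moment': [-0.019, -0.005, 0.008], 'grip_width': 0.04}
```

View pics/w1.png

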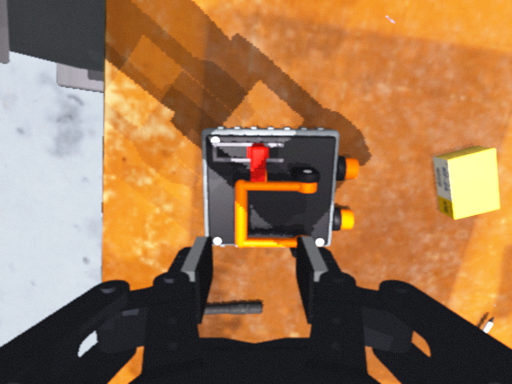

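The wrist picture shows the housing nearly square to the tool: bar on the line x≈241 from (241,187) to (242,242), fin at about (258,152), hook down to (259,180). I'll turn these into positions at their known heights.

Run:
```python
from h import *
d=np.load("w1.npz");K,V=d["K"],d["V"];im=cv2.imread("pics/w1.png")
T=r.observe();Rt=R.from_quat(np.roll(T["tcp_rot"],-1)).as_matrix();tp=np.array(T["tool_pos"])
def at(u,v,z):
    q=V[:3,:3].T@np.linalg.solve(K,[u,v,1]);c=-V[:3,:3].T@V[:3,3];P=c+q*(z-c[2])/q[2];return P
for n,u,v,z in[("TL",204,130,.035),("TR",338,130,.035),("BL",206,245,.035),("BR",335,246,.035),("bar1",241,187,.065),("bar2",242,242,.065),("fin far",258,145,.085),("hook",259,180,.085),("hinge1",310,187,.065)]:
    P=at(u,v,z);print(n,P.round(4),"tool cm",(Rt.T@(P-tp)*100).round(2))
h=cv2.cvtColor(im,cv2.COLOR_BGR2HSV)
m=((h[...,0]<4)|(h[...,0]>174))&(h[...,1]>180)&(h[...,2]>120);m[:,:205]=0;m[:125]=0;m[190:]=0;m[:,330:]=0
ys,xs=np.where(m);print(xs.min(),xs.max(),ys.min(),ys.max(),[(y,xs[ys==y].min(),xs[ys==y].max()) for y in range(ys.min(),ys.max(),4)])
cv2.imwrite("pics/w1c.png",cv2.resize(im[120:255,195:350],None,fx=4,fy=4,interpolation=cv2.INTER_CUBIC))
```

```text
TL [ 0.3903 -0.2002  0.035 ] tool cm [ 4.73 -5.35 19.6 ]
TR [ 0.5279 -0.181   0.035 ] tool cm [ 4.76  8.54 19.59]
BL [ 0.4051 -0.3281  0.035 ] tool cm [-8.14 -5.62 19.6 ]
BR [ 0.5513 -0.3089  0.035 ] tool cm [-8.23  9.13 19.59]
bar1 [ 0.4363 -0.248   0.065 ] tool cm [-0.63 -1.44 16.6 ]
bar2 [ 0.4448 -0.306   0.065 ] tool cm [-6.49 -1.39 16.59]
fin far [ 0.4466 -0.2029  0.085 ] tool cm [ 3.7   0.19 14.6 ]
hook [ 0.4521 -0.2344  0.085 ] tool cm [ 0.51  0.3  14.6 ]
hinge1 [ 0.504  -0.2385  0.065 ] tool cm [-0.61  5.39 16.59]
247 268 143 181 [(143, np.int64(256), np.int64(260)), (147, np.int64(248), np.int64(267)), (151, np.int64(247), np.int64(268)), (155, np.int64(247), np.int64(268)), (159, np.int64(251), np.int64(265)), (163, np.int64(251), np.int64(265)), (167, np.int64(251), np.int64(264)), (171, np.int64(250), np.int64(264)), (175, np.int64(251), np.int64(264)), (179, np.int64(250), np.int64(264))]
```

View pics/w1c.png

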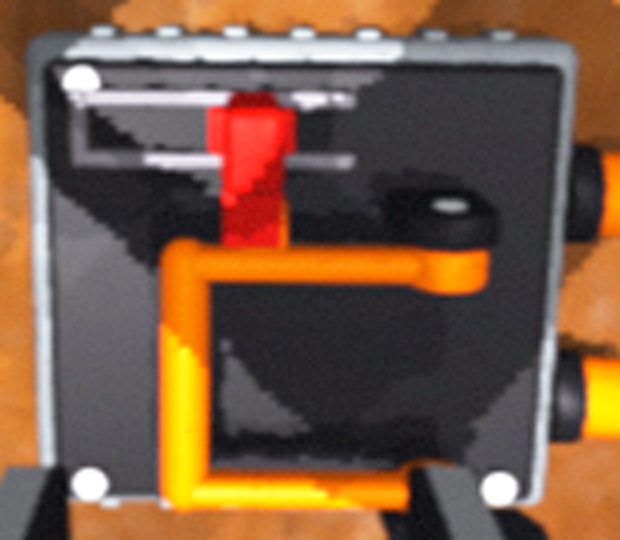

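Emit:
move_arm --plan '[{"grip": 4,"xyz": [2.5,0.3,0],"rotation": [0,0,0]},{"grip": 4,"xyz": [0,0,5],"rotation": [0,0,0]},{"grip": 4,"xyz": [0,0,4],"rotation": [0,0,0]},{"grip": 4,"xyz": [0,0,3],"rotation": [0,0,0]},{"grip": 4,"xyz": [0,0,2],"rotation": [0,0,0]},{"grip": 4,"xyz": [0,0,2],"rotation": [0,0,0]},{"grip": 4,"xyz": [0,0,1.8],"rotation": [0,0,0]},{"grip": 4,"xyz": [0,0,0],"rotation": [0,0,0]}]'

```text
clock: 3.28
tool_pos: [0.4486, -0.2143, 0.0518]
tcp_rot: [-0.002, 0.656, 0.754, -0.0]
ft_force: [0.4, 0.8, -0.4]
grip_width: 0.0402
```

Emit:
move_arm --plan '[{"grip": 0.5,"xyz": [0,0,0],"rotation": [0,0,0]},{"grip": 0.5,"xyz": [0,0,0],"rotation": [0,0,0]},{"grip": 0.5,"xyz": [0,0,0],"rotation": [0,0,0]},{"grip": 0.5,"xyz": [0,0,0],"rotation": [0,0,0]}]'

```text
clock: 3.78
tool_pos: [0.45, -0.2151, 0.0544]
tcp_rot: [0.001, 0.656, 0.755, 0.0]
ft_force: [-0.6, 0.4, 5.6]
grip_width: 0.013
```

Run:
```python
from h import *
cv2.imwrite("pics/w2.png",np.hstack([cv2.resize(r.camera("wrist"),(480,360)),cv2.resize(r.camera("scene")[245:385,235:355],(310,360))]))
```

```text
(no output)
```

View pics/w2.png

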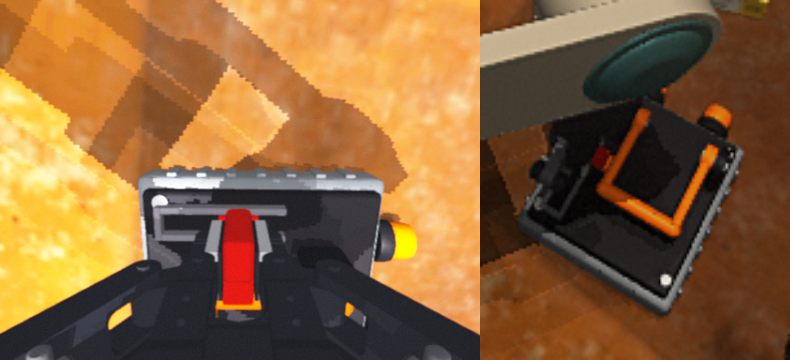

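The pads hold the fin at 13 mm opening, with the lever flat. Next I pull the tab back.

Emit:
move_arm --plan '[{"grip": 0.5,"xyz": [0,-0.4,0],"rotation": [0,0,0]},{"grip": 0.5,"xyz": [0,-0.4,0],"rotation": [0,0,0]},{"grip": 0.5,"xyz": [0,-0.4,0],"rotation": [0,0,0]},{"grip": 0.5,"xyz": [0,-0.4,0],"rotation": [0,0,0]},{"grip": 0.5,"xyz": [0,-0.4,0],"rotation": [0,0,0]},{"grip": 0.5,"xyz": [0,0,0],"rotation": [0,0,0]},{"grip": 0.5,"xyz": [0,0,0],"rotation": [0,0,0]}]'

```text
clock: 4.75
tool_pos: [0.4306, -0.2176, 0.0544]
tcp_rot: [0.001, 0.656, 0.755, 0.001]
ft_force: [2.0, 1.6, 6.2]
grip_width: 0.0129
```

Emit:
move_arm --plan '[{"grip": 0.5,"xyz": [0,-0.1,0],"rotation": [0,0,0]},{"grip": 0.5,"xyz": [0,-0.1,0],"rotation": [0,0,0]},{"grip": 0.5,"xyz": [0,-0.1,0],"rotation": [0,0,0]},{"grip": 0.5,"xyz": [0,0,0],"rotation": [0,0,0]},{"grip": 0.5,"xyz": [0,0,0],"rotation": [0,0,0]}]'

```text
clock: 5.38
tool_pos: [0.4302, -0.2176, 0.0545]
tcp_rot: [0.004, 0.656, 0.755, 0.003]
ft_force: [18.2, 3.2, -2.6]
grip_width: 0.0135
```

At the stop: the force rose to 18 N with no more travel. Next I ease off, open, rise and look.

Emit:
move_arm --plan '[{"grip": 0.5,"xyz": [0,0.2,0],"rotation": [0,0,0]},{"grip": 4,"xyz": [0,0,0],"rotation": [0,0,0]},{"grip": 4,"xyz": [0,0,0],"rotation": [0,0,0]},{"grip": 4,"xyz": [0,0,0],"rotation": [0,0,0]},{"grip": 4,"xyz": [0,0,-3],"rotation": [0,0,0]},{"grip": 4,"xyz": [0,0,-5],"rotation": [0,0,0]},{"grip": 4,"xyz": [0,0,-5],"rotation": [0,0,0]},{"grip": 4,"xyz": [0,0,-3],"rotation": [0,0,0]},{"grip": 4,"xyz": [0,0,0],"rotation": [0,0,0]}]'

```text
clock: 6.5
tool_pos: [0.4294, -0.2183, 0.2159]
tcp_rot: [0.003, 0.656, 0.755, 0.0]
ft_force: [-0.8, 0.5, -1.1]
grip_width: 0.0398
```

Run:
```python
from h import *
c=r.calibration("wrist");s=r.observe();np.savez("w3.npz",K=c["K"],V=c["view"],p=s["tool_pos"],q=s["tcp_rot"])
im=r.camera("wrist");cv2.imwrite("pics/w3.png",im);cv2.imwrite("pics/w3c.png",cv2.resize(im[100:350,120:420],None,fx=2.4,fy=2.4,interpolation=cv2.INTER_CUBIC))
```

```text
(no output)
```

View pics/w3c.png

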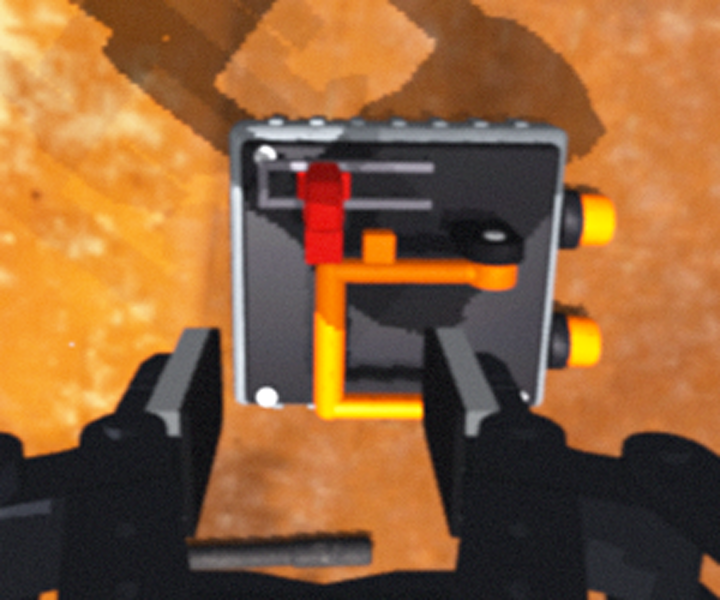

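The tab is back at its stop: hook end at crop (323,260), clear of the orange lug (378,247), and the lever is still flat. The bar's corners are at crop (330,270) and (330,407).

Run:
```python
from h import *
d=np.load("w3.npz");K,V=d["K"],d["V"];Rt=R.from_quat(np.roll(d["q"],-1)).as_matrix()
for u,v,z in[(330,270,.065),(330,407,.065),(495,272,.065)]:
    q=V[:3,:3].T@np.linalg.solve(K,[120+u/2.4,100+v/2.4,1]);c=-V[:3,:3].T@V[:3,3];P=c+q*(z-c[2])/q[2]
    print(P.round(4),(Rt.T@(P-d["p"])*100).round(2))
```

```text
[ 0.4358 -0.2462  0.065 ] [-2.8   0.19 15.1 ]
[ 0.4444 -0.3063  0.065 ] [-8.87  0.21 15.12]
[ 0.5015 -0.2378  0.065 ] [-2.89  6.82 15.12]
```

Emit:
move_arm --plan '[{"grip": 4,"xyz": [-5.9,0.3,0],"rotation": [0,0,0]},{"grip": 4,"xyz": [0,0,5],"rotation": [0,0,0]},{"grip": 4,"xyz": [0,0,4],"rotation": [0,0,0]},{"grip": 4,"xyz": [0,0,3],"rotation": [0,0,0]},{"grip": 4,"xyz": [0,0,2],"rotation": [0,0,0]},{"grip": 4,"xyz": [0,0,1.5],"rotation": [0,0,0]},{"grip": 4,"xyz": [0,0,1.2],"rotation": [0,0,0]},{"grip": 4,"xyz": [0,0,0],"rotation": [0,0,0]}]'

```text
clock: 7.55
tool_pos: [0.4393, -0.2754, 0.0453]
tcp_rot: [-0.001, 0.656, 0.755, -0.0]
ft_force: [0.4, 0.3, 0.4]
grip_width: 0.0399
```

Emit:
move_arm --plan '[{"grip": 0.5,"xyz": [0,0,0],"rotation": [0,0,0]},{"grip": 0.5,"xyz": [0,0,0],"rotation": [0,0,0]},{"grip": 0.5,"xyz": [0,0,0],"rotation": [0,0,0]},{"grip": 0.5,"xyz": [0,0,0],"rotation": [0,0,0]}]'

```text
clock: 8.05
tool_pos: [0.4411, -0.276, 0.0474]
tcp_rot: [0.002, 0.656, 0.755, 0.001]
ft_force: [6.2, 0.9, 0.2]
grip_width: 0.0101
```

Bar held at 10 mm opening. I start the arc up to 0.4 rad and check.

Emit:
move_arm --plan '[{"grip": 0.5,"xyz": [0,0.03,-0.65],"rotation": [0,0,0]},{"grip": 0.5,"xyz": [0,0.1,-0.64],"rotation": [0,0,0]},{"grip": 0.5,"xyz": [0,0.16,-0.63],"rotation": [0,0,0]},{"grip": 0.5,"xyz": [0,0.22,-0.61],"rotation": [0,0,0]},{"grip": 0.5,"xyz": [0,0,0],"rotation": [0,0,0]}]'

```text
clock: 8.68
tool_pos: [0.4451, -0.2753, 0.072]
tcp_rot: [0.001, 0.656, 0.755, -0.0]
ft_force: [3.2, -2.6, -4.1]
grip_width: 0.01
```

Emit:
move_arm --plan '[{"grip": 0.5,"xyz": [0,0.28,-0.59],"rotation": [0,0,0]},{"grip": 0.5,"xyz": [0,0.34,-0.55],"rotation": [0,0,0]},{"grip": 0.5,"xyz": [0,0.39,-0.52],"rotation": [0,0,0]},{"grip": 0.5,"xyz": [0,0.44,-0.47],"rotation": [0,0,0]},{"grip": 0.5,"xyz": [0,0.49,-0.43],"rotation": [0,0,0]},{"grip": 0.5,"xyz": [0,0.53,-0.38],"rotation": [0,0,0]},{"grip": 0.5,"xyz": [0,0.57,-0.33],"rotation": [0,0,0]},{"grip": 0.5,"xyz": [0,0.59,-0.26],"rotation": [0,0,0]},{"grip": 0.5,"xyz": [0,0,0],"rotation": [0,0,0]}]'

```text
clock: 9.8
tool_pos: [0.4792, -0.2713, 0.1124]
tcp_rot: [-0.0, 0.656, 0.754, -0.002]
ft_force: [-22.6, 3.6, 30.8]
grip_width: 0.0101
```

Run:
```python
from h import *
cv2.imwrite("pics/w4.png",np.hstack([cv2.resize(r.camera("wrist"),(480,360)),cv2.resize(r.camera("scene")[245:385,235:355],(310,360))]))
```

```text
(no output)
```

View pics/w4.png

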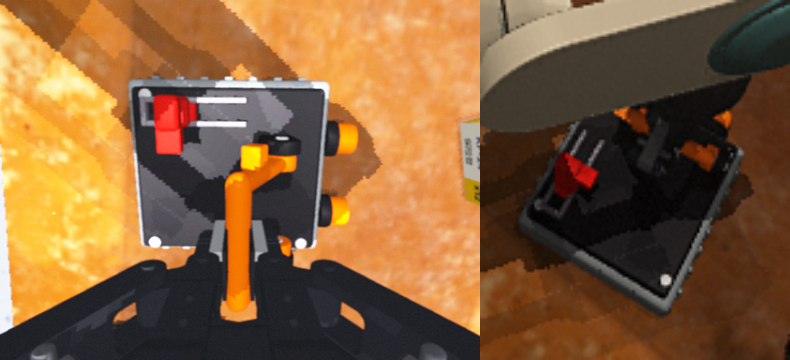

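The picture shows the lever at about 1.1 rad and the tab still back. The force of about 38 N points radially, so the bar has rolled in the pads and the command is a few mm too close to the hinge. I'll loosen to a cage and push the bar the rest of the way with the rear finger.

Emit:
move_arm --plan '[{"grip": 0.5,"xyz": [0,-0.2,-0.5],"rotation": [0,0,0]},{"grip": 3,"xyz": [0,0,0],"rotation": [0,0,0]},{"grip": 3,"xyz": [0,0,0],"rotation": [0,0,0]},{"grip": 3,"xyz": [0,0.5,0],"rotation": [0,0,0]},{"grip": 3,"xyz": [0,0.5,0],"rotation": [0,0,0]},{"grip": 3,"xyz": [0,0.5,0],"rotation": [0,0,0]},{"grip": 3,"xyz": [0,0.5,0],"rotation": [0,0,0]},{"grip": 3,"xyz": [0,0.4,0],"rotation": [0,0,0]},{"grip": 3,"xyz": [0,0.3,0],"rotation": [0,0,0]},{"grip": 3,"xyz": [0,0,0],"rotation": [0,0,0]}]'

```text
clock: 11.15
tool_pos: [0.506, -0.2662, 0.1118]
tcp_rot: [0.0, 0.656, 0.755, 0.0]
ft_force: [-0.6, -0.5, 0.4]
grip_width: 0.0297
```

Emit:
move_arm --plan '[{"grip": 3,"xyz": [0,0.3,0],"rotation": [0,0,0]},{"grip": 3,"xyz": [0,0.3,0],"rotation": [0,0,0]},{"grip": 3,"xyz": [0,0,0],"rotation": [0,0,0]},{"grip": 3,"xyz": [0,0,0],"rotation": [0,0,0]}]'

```text
clock: 11.65
tool_pos: [0.5118, -0.2654, 0.1118]
tcp_rot: [0.0, 0.656, 0.755, 0.0]
ft_force: [0.4, 0.9, 0.2]
grip_width: 0.0301
```

Run:
```python
from h import *
cv2.imwrite("pics/w5.png",r.camera("wrist"))
```

```text
(no output)
```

View pics/w5.png

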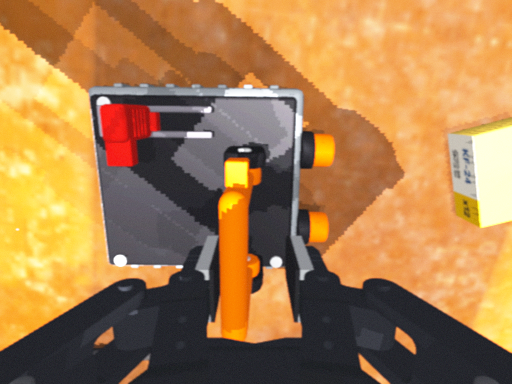

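The lever now stands close to upright, its bar at x≈235 right over the hinge, resting on the rear (left) finger. The tab is still back. I centre the fingers and withdraw upward.

Emit:
move_arm --plan '[{"grip": 3.4,"xyz": [0,-0.6,0],"rotation": [0,0,0]},{"grip": 3.4,"xyz": [0,0,0],"rotation": [0,0,0]},{"grip": 3.4,"xyz": [0,0,-2],"rotation": [0,0,0]},{"grip": 3.4,"xyz": [0,0,-4],"rotation": [0,0,0]},{"grip": 3.4,"xyz": [0,0,-4],"rotation": [0,0,0]},{"grip": 3.4,"xyz": [0,-5,0],"rotation": [0,0,0]},{"grip": 3.4,"xyz": [-3,-5,0],"rotation": [0,0,0]},{"grip": 3.4,"xyz": [-6,0,0],"rotation": [0,0,0]},{"grip": 3.4,"xyz": [-6,0,0],"rotation": [0,0,0]},{"grip": 3.4,"xyz": [-6,0,0],"rotation": [0,0,0]},{"grip": 3.4,"xyz": [0,0,0],"rotation": [0,0,0]}]'

```text
clock: 13.08
tool_pos: [0.4347, -0.4912, 0.2076]
tcp_rot: [-0.003, 0.657, 0.754, 0.0]
ft_force: [-0.1, 0.4, -0.8]
grip_width: 0.0337
```

Run:
```python
from h import *
a=r.camera("scene");b=r.camera("top")
cv2.imwrite("pics/f.png",np.hstack([cv2.resize(a[150:384,100:360],(420,378)),cv2.resize(b[190:300,140:250],(378,378))[:,:180],cv2.resize(b[200:290,325:405],(200,378))]))
```

```text
(no output)
```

View pics/f.png

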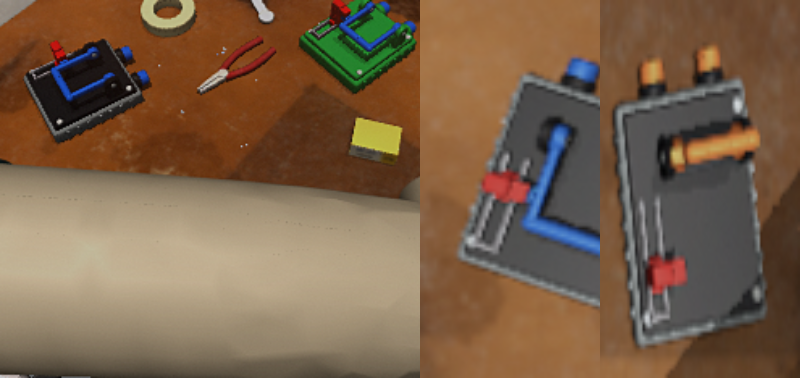

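The top view shows the orange lever upright, with its bar over the hinge, and its tab back. The blue disconnect is still hooked and flat, and the robot is clear.

```bash
python3 -c "
from station import r
print(r.job_done())"
```

```text
the job is handed in; nothing more can be done
None
```

I opened the orange-lever disconnect and handed the job in at about 13 s on the clock; the hand-in gave no verdict.

- **Tab:** I gripped the red fin and pulled it back about 20 mm by the arm's reading, until it met the stop at about 18 N. The close picture showed it clear of the lever's lug while the lever was still shut.
- **Lever:** I gripped the bar and swung it most of the way up. At about 1.1 rad the arc did not match. The bar had probably rolled in the pads, and the wrist force rose to about 38 N, close to the 40 N limit for the arm and gripper body. I opened the fingers to a loose cage and pushed the lever the rest of the way with one finger, with almost no force.
- **Last checks:** The final top view shows the orange lever standing up over its hinge with its tab still back. I put it at about 1.5 rad from the tool's position and the pictures, since the joint itself can't be read. The blue disconnect is still hooked and flat. The gripper is well clear, and the wrist force is under 1 N.

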